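# Swing the magnifier clear and send the housing down the chute

## Robot

A 7-joint arm with a two-finger parallel gripper is mounted at the origin on the work surface. World frame = base frame: x ahead of the robot, y to its left, z up, the work surface at z = 0. Lengths are in mm, angles in rad, forces in N, time in s.
With the tool pointing down it reaches from about 400 to 900 mm from the base axis. Payload 5.5 kg.
Tool frame: the origin (TCP) lies at the very end of the fingers, on their centre line; the grasp point (between the pads) lies 19 mm behind it (manip.hold_point_z is the distance from the TCP to the grasp point, in mm); z points along the fingers, y is the line along which they close (so a half turn about z gives the same grasp; the last joint's range is limited). The gripper opens to 85 mm and grips with 20 to 120 N. Pads are 22 mm wide; open, the fingers measure 114 mm over their backs; the gripper's body (76 mm by 85 mm) begins 54 mm behind the grasp point. The pads swing forward as they close: fully open they stand 13 mm farther back than shut.
Start: joints at [-0.84, 0.501, -0.427, 1.55, 0.221, 1.138, -0.21], TCP at [293.065, 580.183, 231.31] pointing down, gripper open.
Joint ranges: [-2.88, 2.88], [-0.31, 2.03], [-1.54, 1.56], [0.2, 2.42], [-1.41, 4.55], [0.19, 2.02], [-2.57, 2.57]. Speed limits (rad/s): [2.57, 2.57, 3.14, 3.14, 3.14, 3.14, 3.14].

## Interface

Orientations are given as a unit quaternion [x, y, z, w].
In Python, from bench import manip gives the robot as it stands.
- The arm moves only by the tool arm_command, never from a script. Its argument "steps" is a list of rows, each an object with "gripper": the closure, from 0 (fully open) to 1 (shut); "offset": the shift along the tool's x, y, z in units of 40 mm (1.0 is 40 mm), a list of three; "turn": the turn, a rotation vector about the tool's x, y, z in units of 6 degrees (1.0 is 6 degrees), a list of three. A call has 1 to 12 rows; each row shifts and turns the commanded pose from where the row before left it, along the tool's axes as they then stand; what a row does not reach is not made up. A row lasts 1/10 s, in which the tool goes at most 50 mm and 8.59 degrees, less where a joint would pass 70% of its speed; a pose out of reach is approached as far as the arm can. A call is refused whole if a number of a shift passes 1 or a number of a turn 1, either way. A call with a gripper value outside its range is refused whole. The fingers move at their own pace and stop on an object; "force" is the grip in N (left out, the last holds). Time passes only in rows, so rows that do not move let the fingers close. It gives the time, the measured TCP pose, the force, the opening and the grip force at its end, in the units of the state.
- manip.state(): the state, without advancing time (a new reading comes with each control period).
- manip.get_image(name): name is "scene" or "top" or "wrist"; returns a dict with "image" (420x560x3 uint8, red, green, blue), "K" (3x3 intrinsics, pixels), "rvec" (rotation vector, rad) and "tvec" (3), from world to camera coordinates, as OpenCV has them. Camera axes: x right, y down, z forward; pixel columns grow to the right and rows downward; lengths in mm; the calibration is good to about 2 mm. The wrist camera is an equidistant fisheye: a pixel r from the principal point sees the ray r / f radians off the axis. A picture is of the moment at which its call begins. There is no depth.
- manip.sign_off(): hands the job in; it is judged then, once.
The state is a dict: "time_s": time; "qpos": joint angles; "qvel": joint speeds; "joint_efforts": joint torques, N m; "ee_pos": TCP position; "tool_rot": TCP orientation; "ft_force": force on the tool from outside, world axes, zero at the start; "moment": the same for the moment, N m; "width": finger opening in mm; "gripper_force": force on a finger pad.
Only numpy, scipy, OpenCV 4.12 (cv2) and the standard library are available. Lean on these libraries where they do the work, as an engineer would, in place of code of your own. Each camera call takes 0.05 s, during which the arm holds its last target. There are 200 camera calls.

## Task

Swing the bench magnifier aside until none of its lens head hangs over the feed tray, and leave it there. Then push the aluminium instrument housing along the tray, without lifting it, through the sprung flap gate so that it slides down the chute into the tote and the flap falls shut behind it. Leave the bearing race, rotor and knob on the bench where they are.

Things in the scene. Friction and masses are not known exactly. Their poses are not given: they have to be found in the camera images.
- tray: Raised sheet-steel feed tray on legs, fixed on the bench, set diagonally. Origin: bench-top height (z = 0) under the middle of the gate plane. x: level, along the tray and out through the gate (ahead and to the robot's left); y: left across it; z up. Flat floor 170 mm above the bench from x = -300 to +12 mm; there a 45 degree chute begins. Rails 14 mm high at y = +-79 (inner face) to +-83 mm.
- gate (a point): Middle of the gate's sill on the tray floor, 170 mm above the bench. Opening 133 mm wide and 72 mm high. Posts 16 mm wide and 12 mm thick; lintel 10 mm thick along x, its top 80 mm above the tray floor. Axes as the tray's.
- flap (a joint): Sheet-steel flap filling the gate, 122 mm wide, 60 mm tall, 3 mm thick, hinged along its top, 67 mm above the tray floor. 0 = hanging shut, grows to 1.6 rad as it swings outward over the chute (tray +x); it cannot swing inward. A weak spring and its weight shut it (under 1 N at its lower edge holds it open).
- tote_floor (a point): Middle of the inside floor of the open-fronted grey plastic tote on the bench under the chute: 280 mm along the tray's x, 260 mm across, walls 130 mm high (85 mm under the chute), 6 mm thick; 205 mm beyond the gate, 6 mm above the bench. Axes as the tray's; fixed to it. The chute's lower end is 100 mm above the bench.
- axis (a point): Vertical hinge axis of the bench magnifier, 286 mm above the bench (top of its hub). The post (22 mm thick, 260 mm tall, hub 34 mm across) on its round foot (110 mm across) is fixed on the bench to the right of the tray (tray's -y).
- boom (a joint): Swing of the magnifier arm about its post, rad. At the start (0.25 to 0.75) it points from the post across the tray; the value grows clockwise seen from above, carrying the head along the tray's +x (towards the gate end) and off the tray to its right (-y). Stops at 0 and 1.8; it can be cleared only this way. Stiff hinge (0.15 N m), stays where it is left.
- grip (a point): Upright round black handle on top of the magnifier arm, 150 mm from the hinge axis: 20 mm thick, free height 60 mm (from 278 to 338 mm above the bench), this point on its axis 310 mm above the bench. The arm below it is a bar 22 mm wide, 14 mm high.
- lens (a point): Middle of the underside of the magnifier's round lens head, 205 mm from the hinge axis, in line with the handle; head 104 mm across, from 258 to 284 mm above the bench. No part of it hangs over the tray when this point lies over 135 mm to the right of the tray's centreline (tray y below -0.135).
- housing: Aluminium instrument housing lying on the tray under the magnifier: flat rectangular case 110 mm (own x, along the tray give or take 0.25 rad) x 68 mm (own y) x 30 mm high, with a round dial boss 60 mm across and 10 mm high on its top, set 16 mm towards its own -x end. About 0.4 kg. Origin: centre of its underside; z up.
- race: Steel ball bearing race, a plain ring 90 mm outside, 62 mm inside, 22 mm high, lying on the bench beside the tray or tote. Origin: centre of underside. Leave alone.
- rotor: Bronze rotor, a disc about 80 mm across and 20 mm high with a stub shaft up to 46 mm, on the bench beside the tray or tote. Origin: centre of underside. Leave alone.
- knob: Yellow plastic knob, 60 mm across, 32 mm high, on the bench beside the tray or tote. Origin: centre of underside. Leave alone.
There are look-alikes about, which are no part of the job. Of the things that look like the housing, the largest one is meant.

How it is judged:
By the outcome, as a careful person would: the job done as asked, in the order asked, and still so for the second after the job is handed in, with the robot touching nothing.
It also fails if it takes over 48 s, if anything falls off the work surface, if the arm or the gripper's body presses on something with over 40 N, if the wrist force passes 120 N, or if a joint passes its speed limit or range.

## Working session

There is one attempt and no reset: what is moved stays moved. The work goes in short steps, Python scripts to look and compute and a tool call to move; the robot and the scene stay as the last step left them, time stands still between calls to the robot, and variables do not carry over. Pictures are saved under pics/ and viewed, at most 10 in all, crops included, and the job is handed in when it is done.

Besides the shell and the picture viewer there is one more tool, called after "Emit:" by a JSON object that holds its "op" and its "data", one argument or row to a line. arm_command: Moves the arm, as the interface text tells. Its arguments: {"type":"object","properties":{"steps":{"type":"array"},"force":{"type":"number"}},"required":["steps"]}

```bash
ls; mkdir -p pics; cat > h.py <<'E'
import cv2, numpy as np
from bench import manip
from scipy.spatial.transform import Rotation as R
def ray(im,uv):
    Rm=cv2.Rodrigues(np.array(im["rvec"],float))[0]; t=np.array(im["tvec"],float).ravel()
    d=np.linalg.inv(np.array(im["K"]))@[uv[0],uv[1],1]
    return -Rm.T@t, Rm.T@d
def onz(im,uv,z):
    c,d=ray(im,uv); return c+d*(z-c[2])/d[2]
def proj(im,P):
    return cv2.projectPoints(np.array(P,float).reshape(-1,1,3),np.array(im["rvec"],float),np.array(im["tvec"],float),np.array(im["K"],float),None)[0][:,0]
E
python3 - <<'E'
from h import *
for n in("scene","top"):
    im=manip.get_image(n); cv2.imwrite(f"pics/{n}0.png",cv2.resize(im["image"][:,:,::-1],(784,588),interpolation=cv2.INTER_CUBIC)); np.save(f"{n}0.npy",im,allow_pickle=True)
    print(n,ray(im,(280,210)),im["K"][0])
s=manip.state();print(s["ee_pos"],s["tool_rot"],R.from_quat(s["tool_rot"]).as_matrix().round(3),s["time_s"])
E
```

```text
pics
scene (array([1237.36451403,  699.37396488,  899.06648173]), array([-0.56052381, -0.57752399, -0.59382335])) [540.17841029   0.         270.66970579]
top (array([ 431.18126224,   -5.47981682, 1330.18346349]), array([ 0.11996339,  0.00373186, -0.99279828])) [432.12530214   0.         282.16070541]
[292.88962594 579.56700135 230.34640656] [ 2.31771055e-01  9.72769965e-01 -8.54272659e-04 -2.09735398e-04] [[-0.893  0.451 -0.001]
 [ 0.451  0.893 -0.002]
 [ 0.    -0.002 -1.   ]] 0.1
```

View pics/scene0.png

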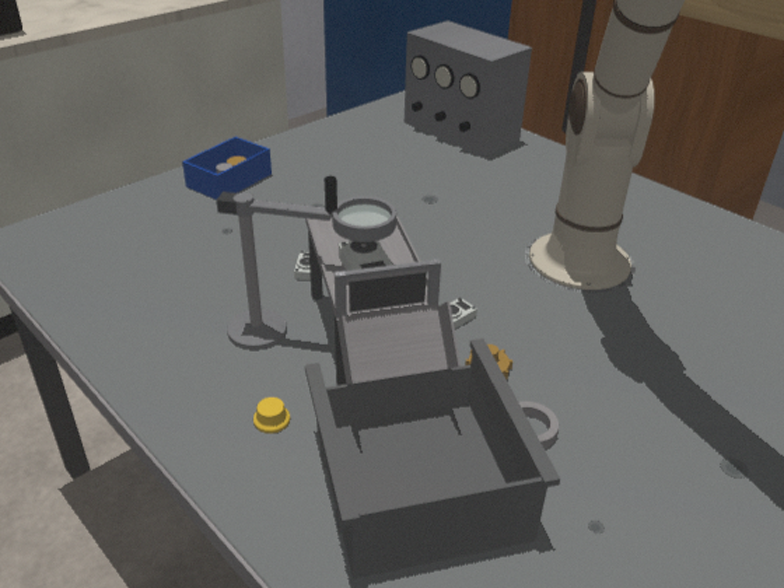

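View pics/top0.png

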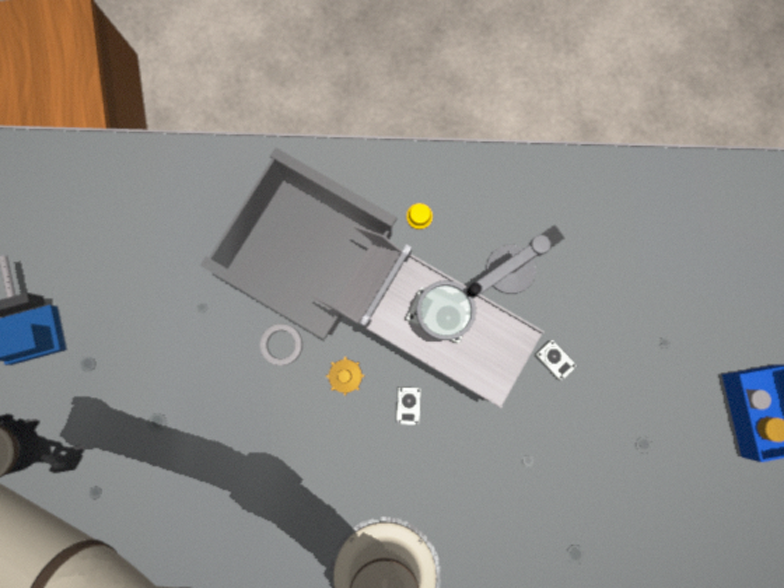

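The top view shows the magnifier handle at (474,289), hub at (541,244), lens at (445,310), lintel ends at (406,250) and (367,321), and tray end corners at (541,332) and (501,405).

Housing candidates are the white case under the lens at about (440,312), a small one on the bench at (409,404) and another small one at (556,359). The one on the tray under the lens is the largest, so I choose it. I'll measure it and take a close crop.

```bash
python3 - <<'E'
from h import *
im=np.load("top0.npy",allow_pickle=True).item(); sc=np.load("scene0.npy",allow_pickle=True).item()
f=lambda u,v,z: onz(im,(u/1.4,v/1.4),z)
for n,a in dict(hub=(541,244,286),handle=(474,289,338),lens=(445,310,284),linL=(367,321,250),linR=(406,250,250),endR=(541,332,184),endL=(501,405,184)).items(): print(n,f(*a).round(0))
# tray edges
a=(f(367,321,250)+f(406,250,250))/2; b=(f(541,332,184)+f(501,405,184))/2
d=(a-b)[:2]; print("len",np.linalg.norm(d),"yaw",np.arctan2(d[1],d[0]), "yaw from lintel", np.arctan2(*( (f(367,321,250)-f(406,250,250))[:2]))*-1)
w=np.linalg.norm(f(367,321,250)-f(406,250,250)); print("lintel w",w,"mid",a)
for n,img,c in(("t",im,(315,222,60,50)),("s",sc,(262,170,60,50))):
    x,y,w,h=c; cr=img["image"][y-h:y+h,x-w:x+w,::-1]
    globals()[n]=cv2.resize(cr,(480,400),interpolation=cv2.INTER_CUBIC)
print(proj(sc,[f(474,289,338)])*1.4)
cv2.imwrite("pics/crop.png",cv2.resize(np.hstack([t,s]),(800,334)))
E
```

```text
hub [ 653. -261.  286.]
handle [ 563. -137.  338.]
lens [532. -94. 284.]
linL [512.  42. 250.]
linR [643. -25. 250.]
endR [ 505. -285.  184.]
endL [ 367. -210.  184.]
len 293.02160134281604 yaw 1.0668347263881373 yaw from lintel 1.101001418353221
lintel w 146.89051552136524 mid [577.34322936   8.66252217 250.        ]
[[332.70721853 176.24989531]]
```

View pics/crop.png

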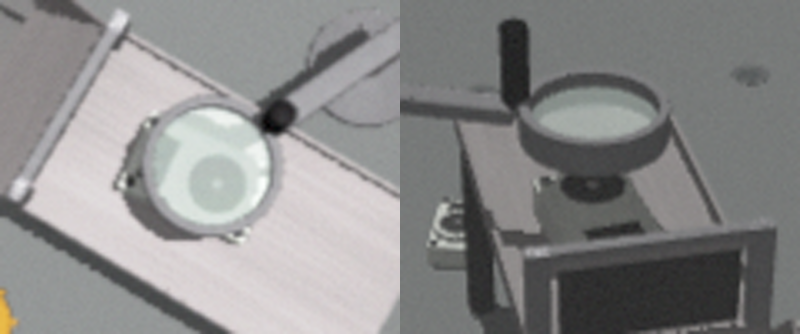

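The crop confirms the choice: the case on the tray is under the lens, with its dial toward the rear (-x), and it is the largest. The hub-lens distance of 206 mm and hub-handle distance of 153 mm match the description. I'll rise first and travel to above the handle.

Emit:
{"op": "arm_command", "data": {
  "steps": [
    {"gripper": 0,"offset": [0,0,-1],"turn": [0,0,0]},
    {"gripper": 0,"offset": [0,0,-1],"turn": [0,0,0]},
    {"gripper": 0,"offset": [0,0,-1],"turn": [0,0,0]},
    {"gripper": 0,"offset": [0,0,-1],"turn": [0,0,0]},
    {"gripper": 0,"offset": [-0.8,-0.72,0],"turn": [0,0,0]},
    {"gripper": 0,"offset": [-0.8,-0.72,0],"turn": [0,0,0]},
    {"gripper": 0,"offset": [-0.8,-0.72,0],"turn": [0,0,0]},
    {"gripper": 0,"offset": [-0.8,-0.72,0],"turn": [0,0,0]},
    {"gripper": 0,"offset": [-0.8,-0.72,0],"turn": [0,0,0]},
    {"gripper": 0,"offset": [-0.8,-0.72,0],"turn": [0,0,0]},
    {"gripper": 0,"offset": [-0.8,-0.72,0],"turn": [0,0,0]},
    {"gripper": 0,"offset": [-0.8,-0.72,0],"turn": [0,0,0]}
  ]
}}

```text
time_s: 1.3
ee_pos: [417.8, 257.2, 391.0]
tool_rot: [0.232, 0.973, -0.0, -0.0]
ft_force: [-0.2, 0.0, 0.4]
width: 85.1
gripper_force: 0.0
```

Emit:
{"op": "arm_command", "data": {
  "steps": [
    {"gripper": 0,"offset": [-0.78,-0.72,0],"turn": [0,0,0]},
    {"gripper": 0,"offset": [-0.78,-0.72,0],"turn": [0,0,0]},
    {"gripper": 0,"offset": [-0.78,-0.72,0],"turn": [0,0,0]},
    {"gripper": 0,"offset": [-0.78,-0.72,0],"turn": [0,0,0]},
    {"gripper": 0,"offset": [-0.78,-0.72,0],"turn": [0,0,0]},
    {"gripper": 0,"offset": [-0.78,-0.72,0],"turn": [0,0,0]},
    {"gripper": 0,"offset": [0,0,0],"turn": [0,0,0.9]},
    {"gripper": 0,"offset": [0,0,0],"turn": [0,0,0.9]},
    {"gripper": 0,"offset": [0,0,0],"turn": [0,0,0.9]},
    {"gripper": 0,"offset": [0,0,0],"turn": [0,0,0.9]},
    {"gripper": 0,"offset": [0,0,0],"turn": [0,0,0.9]},
    {"gripper": 0,"offset": [0,0,0],"turn": [0,0,0]}
  ]
}}

```text
time_s: 2.5
ee_pos: [506.6, 20.4, 390.9]
tool_rot: [0.453, 0.892, -0.0, -0.0]
ft_force: [0.5, 0.8, 0.8]
width: 85.6
gripper_force: 0.0
```

```bash
python3 - <<'E'
from h import *
im=manip.get_image("wrist"); np.save("w1.npy",im,allow_pickle=True)
cv2.imwrite("pics/w1.png",cv2.resize(im["image"][:,:,::-1],(784,588)))
s=manip.state();M=R.from_quat(s["tool_rot"]).as_matrix();print(s["time_s"],s["ee_pos"],M.round(3).tolist(),s["qpos"])
e=np.array([563,-137,400])-s["ee_pos"]; print("delta tool units",(M.T@e/40).round(2), im["K"],ray(im,(280,210))[0])
E
```

```text
2.55 [506.61510544  20.48007834 390.92303478] [[-0.592, 0.806, -0.001], [0.806, 0.592, -0.0], [0.0, -0.001, -1.0]] [-8.37624562e-02  9.26033968e-02 -1.04058376e-02  1.69215351e+00
  9.47508849e-04  1.35761094e+00  5.39514216e-01]
delta tool units [-4.01 -1.2  -0.23] [[325.1922621    0.         278.76978842]
 [  0.         325.1922621  213.61938173]
 [  0.           0.           1.        ]] [458.95865506  85.14091367 533.31269824]
```

View pics/w1.png

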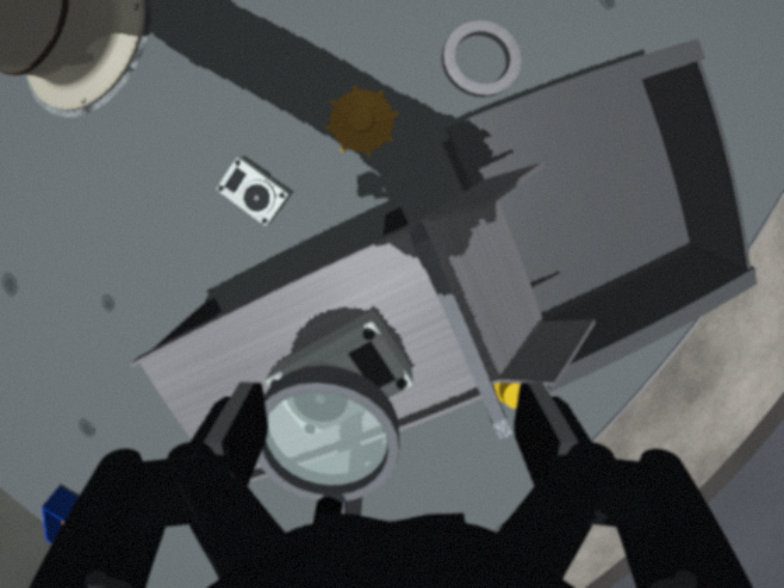

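The wrist view shows the lens at (330,435), the handle at (330,508) and the housing at (340,350) on the tray with its dial to the rear. I'll go over the handle and descend around it.

Emit:
{"op": "arm_command", "data": {
  "steps": [
    {"gripper": 0,"offset": [-0.8,-0.24,0],"turn": [0,0,0]},
    {"gripper": 0,"offset": [-0.8,-0.24,0],"turn": [0,0,0]},
    {"gripper": 0,"offset": [-0.8,-0.24,0],"turn": [0,0,0]},
    {"gripper": 0,"offset": [-0.8,-0.24,0],"turn": [0,0,0]},
    {"gripper": 0,"offset": [-0.82,-0.23,0],"turn": [0,0,0]},
    {"gripper": 0,"offset": [0,0,0],"turn": [0,0,0]}
  ]
}}

```text
time_s: 3.15
ee_pos: [563.3, -143.4, 390.5]
tool_rot: [0.455, 0.891, -0.002, 0.0]
ft_force: [0.4, -0.6, 0.2]
width: 85.5
gripper_force: 0.0
```

```bash
python3 - <<'E'
from h import *
im=manip.get_image("wrist");np.save("w2.npy",im,allow_pickle=True)
cv2.imwrite("pics/w2.png",cv2.resize(im["image"][:,:,::-1],(784,588)))
s=manip.state();M=R.from_quat(s["tool_rot"]).as_matrix();print(s["ee_pos"])
def fe(im,P):
    Rm=cv2.Rodrigues(np.array(im["rvec"],float))[0];p=Rm@np.array(P,float)+np.ravel(im["tvec"]);K=im["K"]
    r=np.hypot(p[0],p[1]);th=np.arctan2(r,p[2]);return np.array([K[0][2]+K[0][0]*th*p[0]/r,K[1][2]+K[0][0]*th*p[1]/r])*1.4
for P in([564,-138,338],[564,-138,278],[532,-94,284]):print(fe(im,P))
E
```

```text
[ 563.15793336 -140.30527144  390.50827733]
[399.47548341 323.32475143]
[397.83236426 285.68191977]
[398.28893769 193.22323751]
```

View pics/w2.png

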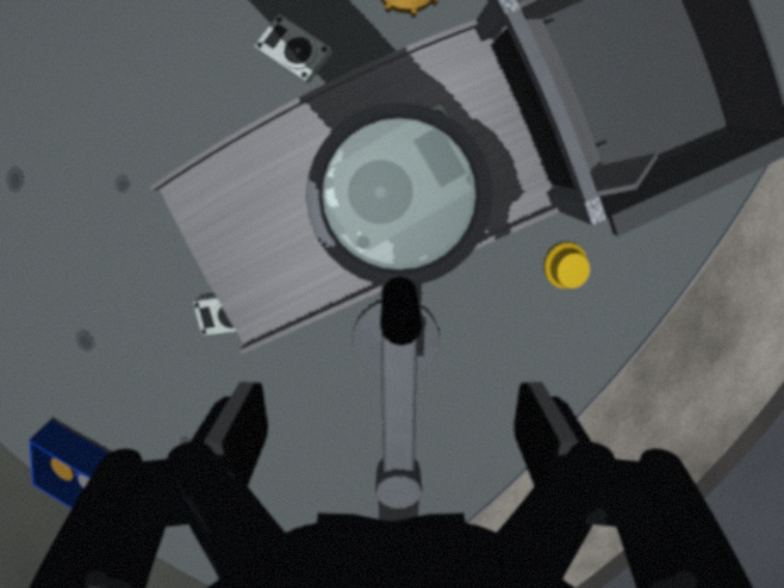

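The handle top is at (403,325), where predicted, and centred between the fingers. I'll descend and part-close to cage it.

Emit:
{"op": "arm_command", "data": {
  "steps": [
    {"gripper": 0,"offset": [0,0,0.8],"turn": [0,0,0]},
    {"gripper": 0,"offset": [0,0,0.8],"turn": [0,0,0]},
    {"gripper": 0,"offset": [0,0,0.78],"turn": [0,0,0]},
    {"gripper": 0.6,"offset": [0,0,0],"turn": [0,0,0]},
    {"gripper": 0.6,"offset": [0,0,0],"turn": [0,0,0]},
    {"gripper": 0.6,"offset": [0,0,0],"turn": [0,0,0]},
    {"gripper": 0.6,"offset": [0,0,0],"turn": [0,0,0]}
  ],
  "force": 20
}}

```text
time_s: 3.9
ee_pos: [564.6, -137.4, 298.3]
tool_rot: [0.452, 0.892, 0.001, 0.002]
ft_force: [0.4, 0.8, 0.3]
width: 34.2
gripper_force: 0.0
```

Emit:
{"op": "arm_command", "data": {
  "steps": [
    {"gripper": 0.6,"offset": [-0.005,0.2,0],"turn": [0,0,0.5]},
    {"gripper": 0.6,"offset": [-0.005,0.2,0],"turn": [0,0,0.5]},
    {"gripper": 0.6,"offset": [-0.005,0.2,0],"turn": [0,0,0.5]},
    {"gripper": 0.6,"offset": [-0.005,0.2,0],"turn": [0,0,0.5]},
    {"gripper": 0.6,"offset": [-0.005,0.2,0],"turn": [0,0,0.5]},
    {"gripper": 0.6,"offset": [-0.005,0.2,0],"turn": [0,0,0.5]},
    {"gripper": 0.6,"offset": [-0.005,0.2,0],"turn": [0,0,0.5]},
    {"gripper": 0.6,"offset": [-0.005,0.2,0],"turn": [0,0,0.5]},
    {"gripper": 0.6,"offset": [-0.005,0.2,0],"turn": [0,0,0.5]},
    {"gripper": 0.6,"offset": [-0.005,0.2,0],"turn": [0,0,0.5]}
  ]
}}

```text
time_s: 4.9
ee_pos: [637.8, -108.9, 297.7]
tool_rot: [0.669, 0.744, 0.0, 0.001]
ft_force: [-0.7, -0.5, 0.1]
width: 34.2
gripper_force: 0.5
```

```bash
python3 - <<'E'
from h import *
s=manip.state();M=R.from_quat(s["tool_rot"]).as_matrix();p=np.array(s["ee_pos"]);hub=np.array([653,-261])
v=p[:2]-hub;print(s["time_s"],p,s["ft_force"],s["qpos"][6],"r",np.linalg.norm(v),"ang",np.degrees(np.arctan2(v[1],v[0])),"toolx ang",np.degrees(np.arctan2(M[1,0],M[0,0])))
E
```

```text
4.9 [ 637.79728806 -108.94193766  297.676578  ] [-0.72406757 -0.49349567  0.07810213] 0.2928710662248793 r 152.81615351154443 ang 95.70943874225486 toolx ang 96.08203477359955
```

Emit:
{"op": "arm_command", "data": {
  "steps": [
    {"gripper": 0.6,"offset": [-0.01,0.2,0],"turn": [0,0,0.5]},
    {"gripper": 0.6,"offset": [-0.01,0.2,0],"turn": [0,0,0.5]},
    {"gripper": 0.6,"offset": [-0.01,0.2,0],"turn": [0,0,0.5]},
    {"gripper": 0.6,"offset": [-0.01,0.2,0],"turn": [0,0,0.5]},
    {"gripper": 0.6,"offset": [-0.01,0.2,0],"turn": [0,0,0.5]},
    {"gripper": 0.6,"offset": [-0.01,0.2,0],"turn": [0,0,0.5]},
    {"gripper": 0.6,"offset": [-0.01,0.2,0],"turn": [0,0,0.5]},
    {"gripper": 0.6,"offset": [-0.01,0.2,0],"turn": [0,0,0.5]},
    {"gripper": 0.6,"offset": [-0.01,0.2,0],"turn": [0,0,0.5]},
    {"gripper": 0.6,"offset": [-0.01,0.2,0],"turn": [0,0,0.5]},
    {"gripper": 0.6,"offset": [-0.01,0.2,0],"turn": [0,0,0.5]},
    {"gripper": 0.6,"offset": [0,0,0],"turn": [0,0,0]}
  ]
}}

```text
time_s: 6.1
ee_pos: [723.3, -126.4, 297.0]
tool_rot: [0.852, 0.524, 0.001, 0.001]
ft_force: [-0.8, -0.4, -0.5]
width: 34.1
gripper_force: 0.0
```

```bash
python3 - <<'E'
from h import *
s=manip.state();M=R.from_quat(s["tool_rot"]).as_matrix();p=np.array(s["ee_pos"]);hub=np.array([653,-261])
v=p[:2]-hub;print(s["time_s"],p,s["ft_force"],s["qpos"][6],"r",np.linalg.norm(v),"ang",np.degrees(np.arctan2(v[1],v[0])),"toolx ang",np.degrees(np.arctan2(M[1,0],M[0,0])))
E
```

```text
6.1 [ 723.28174385 -126.40726616  297.0454177 ] [-0.78811151 -0.37648629 -0.45770838] -0.22352092736032012 r 151.83783296603528 ang 62.427300029658234 toolx ang 63.192548306919505
```

Emit:
{"op": "arm_command", "data": {
  "steps": [
    {"gripper": 0,"offset": [0,0,0],"turn": [0,0,0]},
    {"gripper": 0,"offset": [0,0,0],"turn": [0,0,0]},
    {"gripper": 0,"offset": [0,0,-0.8],"turn": [0,0,0]},
    {"gripper": 0,"offset": [0,0,-0.9],"turn": [0,0,0]},
    {"gripper": 0,"offset": [0,0,-0.8],"turn": [0,0,0]},
    {"gripper": 0,"offset": [-0.8,-0.8,0],"turn": [0,0,0]},
    {"gripper": 0,"offset": [-0.8,-0.8,0],"turn": [0,0,0]},
    {"gripper": 0,"offset": [-0.8,-0.8,0],"turn": [0,0,0]},
    {"gripper": 0,"offset": [-0.8,-0.8,0],"turn": [0,0,0]},
    {"gripper": 0,"offset": [-0.8,-0.8,0],"turn": [0,0,0]},
    {"gripper": 0,"offset": [-0.8,-0.8,0],"turn": [0,0,0]},
    {"gripper": 0,"offset": [-0.3,0,0],"turn": [0,0,0]}
  ]
}}

```text
time_s: 7.3
ee_pos: [453.8, -223.9, 397.2]
tool_rot: [0.853, 0.522, 0.0, -0.0]
ft_force: [0.2, -0.1, 0.6]
width: 85.5
gripper_force: 0.0
```

```bash
python3 - <<'E'
from h import *
o=[]
for n in("wrist","top"):
    im=manip.get_image(n);np.save(n+"3.npy",im,allow_pickle=True);o.append(im["image"][:,:,::-1])
a=cv2.resize(o[0],(520,390));b=cv2.resize(o[1][140:310,220:420],(459,390),interpolation=cv2.INTER_CUBIC)
cv2.imwrite("pics/w3.png",a);cv2.imwrite("pics/t3.png",cv2.resize(o[1][140:310,220:420],(800,680)[:2] and (700,595),interpolation=cv2.INTER_CUBIC))
s=manip.state();print(s["time_s"],s["ee_pos"],s["tool_rot"])
E
```

```text
7.4 [ 457.57583992 -223.66766887  397.32705737] [0.85260011 0.52256214 0.00103884 0.00088352]
```

View pics/t3.png

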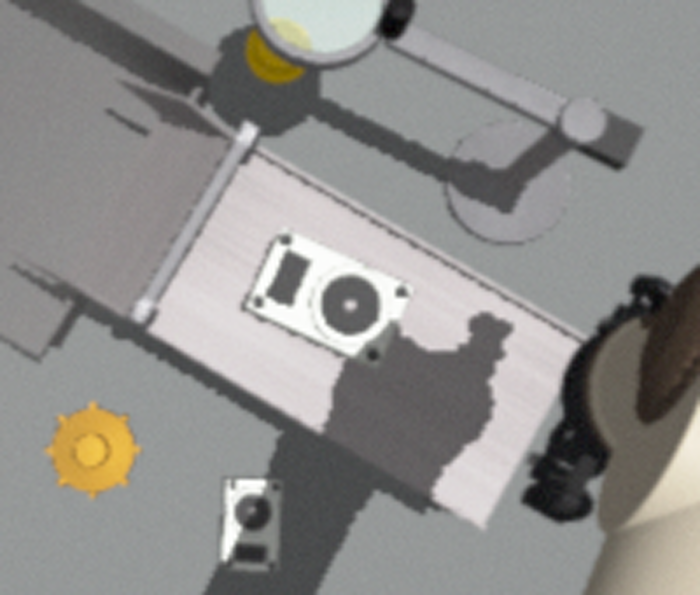

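The top crop shows the lens clear of the tray at (320,10). The housing has corners at (285,235), (243,307), (375,362) and (412,288), with its dial boss at (349,304). The lintel runs from (143,308) to (249,135).

```bash
python3 - <<'E'
from h import *
im=np.load("top3.npy",allow_pickle=True).item()
f=lambda u,v,z: onz(im,(220+u/3.5,140+v/3.5),z)[:2]
c=[f(*p,200) for p in((285,235),(243,307),(375,362),(412,288))]
print("sides",[round(np.linalg.norm(c[i]-c[(i+1)%4])) for i in range(4)])
# tray: outer rail right edge line and left edge line
r1,r2=f(255,148,184),f(580,335,184); l1,l2=f(150,333,170),f(325,432,170)
d=r1-r2; yaw=np.arctan2(d[1],d[0]); d2=l1-l2; print("yaw",yaw,np.arctan2(d2[1],d2[0]))
a,b=f(143,308,250),f(249,135,250); org=(a+b)/2; print("lintel",np.linalg.norm(a-b),org)
yaw=1.07; ux=np.array([np.cos(yaw),np.sin(yaw)]);uy=np.array([-ux[1],ux[0]])
T=lambda p:(round((p-org)@ux),round((p-org)@uy))
print("rails",T(r1),T(r2),T(l1),T(l2),"corners",[T(p) for p in c],"centre",T(sum(c)/4))
h=(c[0]+c[1]-c[2]-c[3]);print("h yaw rel",np.arctan2(h[1],h[0])-yaw)
print("lens",T(f(320,8,284)),"handle",T(f(398,12,338)),"hub",T(f(583,120,286)))
s=manip.state();M=R.from_quat(s["tool_rot"]).as_matrix();p=np.array(s["ee_pos"]);print("tcp",T(p[:2]),np.arctan2(M[1,0],M[0,0])-yaw)
E
```

```text
sides [63, 107, 62, 103]
yaw 1.069087875143693 1.0846745401215077
lintel 147.1511482749727 [578.95127129   8.87275603]
rails (-5, -79) (-290, -79) (-7, 84) (-160, 82) corners [(-59, -30), (-59, 33), (-165, 19), (-162, -43)] centre (-111, -5)
h yaw rel 0.13100583832712953
lens (-1, -172) handle (-52, -181) hub (-201, -195)
tcp (-262, -5) 0.02970880031317158
```

The sizes agree and the lens is at y = -172, which is clear. The housing is centred at tray (-111,-5) with yaw +0.13, and the TCP is at (-262,-5). I'll descend behind the housing with the fingers half apart, then tilt the fingertips forward.

Emit:
{"op": "arm_command", "data": {
  "steps": [
    {"gripper": 0.5,"offset": [0.15,0.02,0.9],"turn": [0,0,0]},
    {"gripper": 0.5,"offset": [0.15,0.02,0.9],"turn": [0,0,0]},
    {"gripper": 0.5,"offset": [0.15,0.02,0.9],"turn": [0,0,0]},
    {"gripper": 0.5,"offset": [0.15,0.02,0.9],"turn": [0,0,0]},
    {"gripper": 0.5,"offset": [0.15,0,0.9],"turn": [0,0,0]},
    {"gripper": 0.5,"offset": [0.15,0,0.8],"turn": [0,0,0]},
    {"gripper": 0.5,"offset": [0,0,0],"turn": [0,0.8,0]},
    {"gripper": 0.5,"offset": [0,0,0],"turn": [0,0.8,0]},
    {"gripper": 0.5,"offset": [0,0,0],"turn": [0,0.8,0]},
    {"gripper": 0.5,"offset": [0,0,0],"turn": [0,0.8,0]},
    {"gripper": 0.5,"offset": [0,0,0],"turn": [0,0,0]}
  ]
}}

```text
time_s: 8.5
ee_pos: [477.8, -193.2, 182.9]
tool_rot: [0.841, 0.515, 0.142, -0.088]
ft_force: [-0.9, -1.0, 0.5]
width: 42.8
gripper_force: 0.0
```

```bash
cat >> h.py <<'E'
yaw=1.07;org=np.array([579,9]);ux=np.array([np.cos(yaw),np.sin(yaw)]);uy=np.array([-ux[1],ux[0]])
T=lambda p:np.round([(p[:2]-org)@ux,(p[:2]-org)@uy,p[2]],1)
def rep():
    s=manip.state();M=R.from_quat(s["tool_rot"]).as_matrix();p=np.array(s["ee_pos"])
    print(s["time_s"],"tcp tray",T(p),"yaw",np.arctan2(M[1,0],M[0,0])-yaw,"tilt deg",np.degrees(np.arccos(-M[2,2])),"F",np.round(s["ft_force"],1),"w",s["width"])
    W=np.column_stack([np.r_[ux,0],np.r_[uy,0],[0,0,1]])
    print("tray unit 40mm +x in tool:",(M.T@W[:,0]).round(3),"+y:",(M.T@W[:,1]).round(3),"+z:",(M.T@W[:,2]).round(3)); print("q",np.round(s["qpos"],2))
E
python3 -c "
from h import *
rep()
im=manip.get_image('wrist');cv2.imwrite('pics/w4.png',cv2.resize(im['image'][:,:,::-1],(700,525)))"
```

```text
8.5 tcp tray [-225.9   -8.3  182.9] yaw 0.028585271187412387 tilt deg 19.201350596657885 F [-0.9 -1.   0.5] w 42.80246298201386
tray unit 40mm +x in tool: [0.944 0.029 0.329] +y: [ 0.027 -1.     0.011] +z: [ 0.329 -0.001 -0.944]
q [ 0.34  0.33  0.27  1.96 -0.51  0.97  0.44]
```

View pics/w4.png

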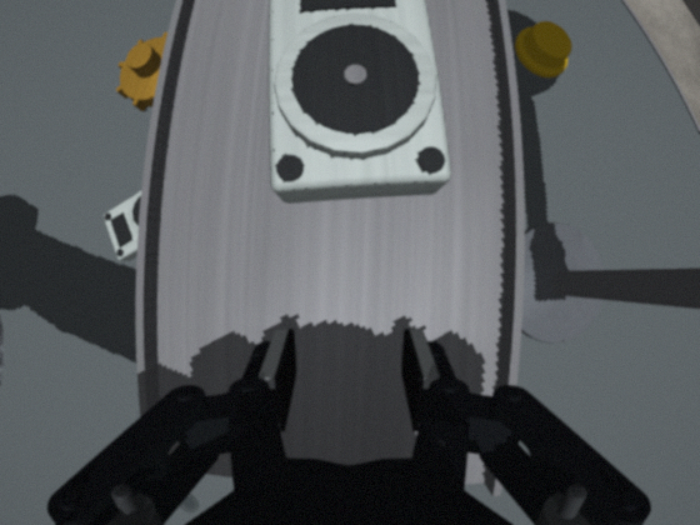

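The wrist view shows the housing rear face at (360,190), ahead of and between the fingers (tips at x of about 290 and 405). I'll push along tray +x.

Emit:
{"op": "arm_command", "data": {
  "steps": [
    {"gripper": 0.5,"offset": [0.24,0.01,0.22],"turn": [0,0,0]},
    {"gripper": 0.5,"offset": [0.28,0.01,0.1],"turn": [0,0,0]},
    {"gripper": 0.5,"offset": [0.28,0.01,0.1],"turn": [0,0,0]},
    {"gripper": 0.5,"offset": [0.28,0.01,0.1],"turn": [0,0,0]},
    {"gripper": 0.5,"offset": [0.28,0.01,0.1],"turn": [0,0,0]},
    {"gripper": 0.5,"offset": [0.28,0.01,0.1],"turn": [0,0,0]},
    {"gripper": 0.5,"offset": [0.28,0.01,0.1],"turn": [0,0,0]},
    {"gripper": 0.5,"offset": [0.28,0.01,0.1],"turn": [0,0,0]},
    {"gripper": 0.5,"offset": [0.28,0.01,0.1],"turn": [0,0,0]},
    {"gripper": 0.5,"offset": [0.28,0.01,0.1],"turn": [0,0,0]}
  ]
}}

```text
time_s: 9.55
ee_pos: [535.9, -86.9, 178.5]
tool_rot: [0.84, 0.516, 0.142, -0.087]
ft_force: [-1.9, -5.3, 4.6]
width: 42.5
gripper_force: 3.1
```

```bash
python3 -c "
from h import *
rep()
im=manip.get_image('wrist');a=cv2.resize(im['image'][:,:,::-1],(400,300))
im=manip.get_image('scene');b=cv2.resize(im['image'][150:330,200:440,::-1],(400,300))
cv2.imwrite('pics/w5.png',np.hstack([a,b]))"
```

```text
9.55 tcp tray [-104.8   -8.2  178.5] yaw 0.03223300134774276 tilt deg 19.174414475746417 F [-1.9 -5.3  4.6] w 42.463843134899086
tray unit 40mm +x in tool: [0.944 0.032 0.328] +y: [ 0.03  -0.999  0.009] +z: [ 0.328  0.001 -0.945]
q [ 0.16  0.33  0.2   1.96 -0.52  0.88  0.22]
```

View pics/w5.png

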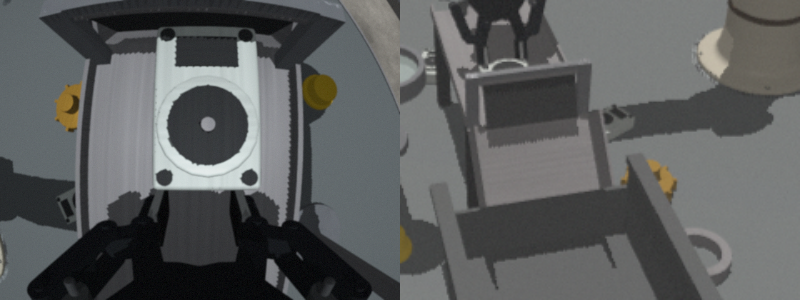

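The housing is squared against both fingers and its front is at the flap. I'll continue.

Emit:
{"op": "arm_command", "data": {
  "steps": [
    {"gripper": 0.5,"offset": [0.28,0.01,0.1],"turn": [0,0,0]},
    {"gripper": 0.5,"offset": [0.28,0.01,0.1],"turn": [0,0,0]},
    {"gripper": 0.5,"offset": [0.28,0.01,0.1],"turn": [0,0,0]},
    {"gripper": 0.5,"offset": [0.28,0.01,0.1],"turn": [0,0,0]},
    {"gripper": 0.5,"offset": [0.28,0.01,0.1],"turn": [0,0,0]},
    {"gripper": 0.5,"offset": [0.28,0.01,0.1],"turn": [0,0,0]}
  ]
}}

```text
time_s: 10.25
ee_pos: [569.8, -25.6, 177.9]
tool_rot: [0.84, 0.516, 0.142, -0.086]
ft_force: [-3.8, -7.1, 7.2]
width: 43.0
gripper_force: 4.0
```

```bash
python3 -c "
from h import *
rep()
im=manip.get_image('wrist');a=cv2.resize(im['image'][:,:,::-1],(400,300))
im=manip.get_image('scene');b=cv2.resize(im['image'][150:330,200:440,::-1],(400,300))
cv2.imwrite('pics/w6.png',np.hstack([a,b]))"
```

```text
10.25 tcp tray [-34.8  -8.6 177.9] yaw 0.03098213568728725 tilt deg 19.136974767644585 F [-3.8 -7.1  7.2] w 43.010673093377875
tray unit 40mm +x in tool: [0.944 0.031 0.328] +y: [ 0.029 -1.     0.009] +z: [ 0.328  0.001 -0.945]
q [ 0.05  0.35  0.17  1.93 -0.52  0.85  0.09]
```

View pics/w6.png

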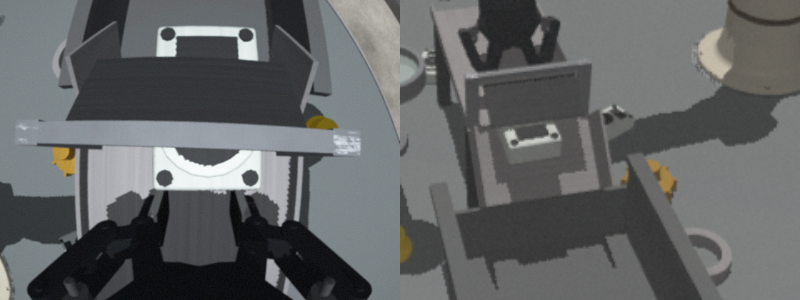

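The flap is open with the housing halfway through, dial under the lintel and front protruding over the chute. I'll push further in small rows.

Emit:
{"op": "arm_command", "data": {
  "steps": [
    {"gripper": 0.5,"offset": [0.24,0.01,0.08],"turn": [0,0,0]},
    {"gripper": 0.5,"offset": [0.24,0.01,0.08],"turn": [0,0,0]}
  ]
}}

```text
time_s: 10.55
ee_pos: [579.3, -5.4, 177.5]
tool_rot: [0.84, 0.516, 0.142, -0.088]
ft_force: [0.6, -0.6, 1.2]
width: 42.8
gripper_force: 0.0
```

```bash
python3 -c "
from h import *
rep()
im=manip.get_image('scene');i=im['image'][150:400,200:440]
old=np.load('scene0.npy',allow_pickle=True).item()['image'][150:400,200:440]
m=(i.min(2)>150).astype('uint8');n,l,st,c=cv2.connectedComponentsWithStats(m)
print([(st[k].tolist(),(c[k]+[200,150]).round()) for k in range(1,n) if st[k][4]>15])
print(proj(im,[[*(org+ux*x+uy*-8),z] for x,z in((-30,210),(35,200),(60,160),(100,120),(205,36))]).round())"
```

```text
10.55 tcp tray [-12.5  -7.2 177.5] yaw 0.03228952243625782 tilt deg 19.221360100134497 F [ 0.6 -0.6  1.2] w 42.829851547419736
tray unit 40mm +x in tool: [0.944 0.033 0.329] +y: [ 0.03  -0.999  0.012] +z: [ 0.329 -0.001 -0.944]
q [ 0.02  0.36  0.16  1.92 -0.52  0.84  0.05]
[([179, 17, 20, 30, 280], array([387., 183.])), ([0, 38, 9, 11, 67], array([203., 193.])), ([64, 75, 29, 23, 123], array([278., 238.])), ([62, 85, 11, 35, 119], array([267., 254.])), ([88, 92, 9, 19, 82], array([292., 252.])), ([73, 113, 19, 6, 58], array([282., 265.]))]
[[269. 197.]
 [277. 218.]
 [279. 240.]
 [283. 266.]
 [295. 330.]]
```

The contact force dropped to zero and the housing has tipped onto the chute. I'll back off and look.

Emit:
{"op": "arm_command", "data": {
  "steps": [
    {"gripper": 0.5,"offset": [0,0,0],"turn": [0,0,0]},
    {"gripper": 0.5,"offset": [-0.7,0,-0.25],"turn": [0,0,0]},
    {"gripper": 0.5,"offset": [-0.8,0,-0.3],"turn": [0,0,0]},
    {"gripper": 0.5,"offset": [-0.8,0,-0.3],"turn": [0,0,0]},
    {"gripper": 0.5,"offset": [-0.8,0,-0.3],"turn": [0,0,0]},
    {"gripper": 0.5,"offset": [0,0,-0.9],"turn": [0,0,0]},
    {"gripper": 0.5,"offset": [0,0,-0.9],"turn": [0,0,0]},
    {"gripper": 0.5,"offset": [0,0,-0.9],"turn": [0,0,0]},
    {"gripper": 0.5,"offset": [0,0,0],"turn": [0,0,0]}
  ]
}}

```text
time_s: 11.5
ee_pos: [505.4, -159.8, 287.4]
tool_rot: [0.84, 0.516, 0.145, -0.083]
ft_force: [0.8, -0.7, 0.1]
width: 42.6
gripper_force: 0.0
```

```bash
python3 -c "
from h import *
rep()
a=manip.get_image('scene')['image'][90:410,160:440,::-1]
b=manip.get_image('top')['image'][90:310,120:440,::-1]
cv2.imwrite('pics/w7.png',np.hstack([cv2.resize(a,(350,400)),cv2.resize(b,(450,400))]))"
```

```text
11.5 tcp tray [-183.4  -16.5  287.4] yaw 0.03225787370352817 tilt deg 19.213845467269298 F [ 0.8 -0.7  0.1] w 42.63267505652994
tray unit 40mm +x in tool: [0.944 0.029 0.329] +y: [ 0.03  -1.     0.001] +z: [ 0.329  0.009 -0.944]
q [ 0.24  0.2   0.27  1.85 -0.43  1.14  0.23]
```

View pics/w7.png

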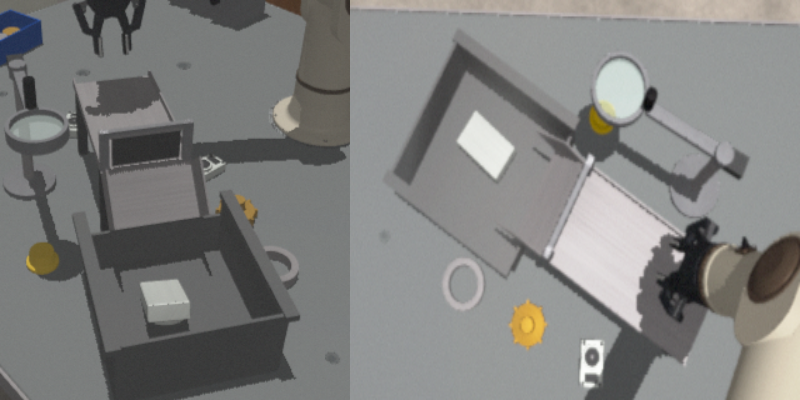

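The housing lies in the tote, the flap is shut, the lens is clear of the tray, and the race, rotor and knob are undisturbed. I'll let it settle for a moment, then hand in.

Emit:
{"op": "arm_command", "data": {
  "steps": [
    {"gripper": 0.5,"offset": [0,0,-0.5],"turn": [0,0,0]},
    {"gripper": 0.5,"offset": [0,0,0],"turn": [0,0,0]},
    {"gripper": 0.5,"offset": [0,0,0],"turn": [0,0,0]},
    {"gripper": 0.5,"offset": [0,0,0],"turn": [0,0,0]},
    {"gripper": 0.5,"offset": [0,0,0],"turn": [0,0,0]}
  ]
}}

```text
time_s: 12.1
ee_pos: [500.4, -161.3, 300.1]
tool_rot: [0.84, 0.517, 0.141, -0.088]
ft_force: [-0.4, 0.1, -0.2]
width: 42.6
gripper_force: 0.0
```

```bash
python3 -c "
from bench import manip
print(manip.sign_off())"
```

```text
the job is handed in; nothing more can be done
None
```

The job is handed in at about 12 s: the magnifier is swung clear (lens about 172 mm right of the tray's centreline), the housing was pushed through the gate into the tote, where it landed upside down, the flap is shut behind it, and the race, rotor and knob were left where they were.

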